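# Line up doming punches by ball size

## Task

Put the four steel doming punches away on the wooden board: one standing upright well inside each dark disc, in order of ball size, with the smallest next to the blue end block and the largest next to the red one. Set them down rather than dropping them, let none fall over, and leave the jar, the blue bur block and the green pot where they are.

Things in the scene. Friction and masses are not known exactly. Their poses are not given: they have to be found in the camera images.
- punch_18: doming punch, smallest of four: polished steel ball of 18 mm diameter on a dark 12 mm shank with a round flat foot, 34 mm diameter and 8 mm thick, on which it stands upright. Origin: centre of the foot's underside, z up along the shank. Ball centre 49 mm above the origin, top 58 mm. Weighs roughly 90 g; best gripped round the middle of the ball.
- punch_28: doming punch, second smallest of four: polished steel ball of 28 mm diameter on a dark 12 mm shank with a round flat foot, 34 mm diameter and 8 mm thick, on which it stands upright. Origin: centre of the foot's underside, z up along the shank. Ball centre 54 mm above the origin, top 68 mm. Weighs roughly 170 g; best gripped round the middle of the ball.
- punch_38: doming punch, second largest of four: polished steel ball of 38 mm diameter on a dark 12 mm shank with a round flat foot, 34 mm diameter and 8 mm thick, on which it stands upright. Origin: centre of the foot's underside, z up along the shank. Ball centre 59 mm above the origin, top 78 mm. Weighs roughly 320 g; best gripped round the middle of the ball.
- punch_50: doming punch, largest of four: polished steel ball of 50 mm diameter on a dark 12 mm shank with a round flat foot, 34 mm diameter and 8 mm thick, on which it stands upright. Origin: centre of the foot's underside, z up along the shank. Ball centre 65 mm above the origin, top 90 mm. Weighs roughly 600 g; best gripped round the middle of the ball.
- board: fixed light wooden board, 80 mm (its x) by 350 mm (its y) by 14 mm high, flat on the bench. Origin: centre of its underside. Four flush dark brown discs of 56 mm diameter are on its top in one row on its y axis, centred at y = -127.5, -42.5, +42.5 and +127.5 mm from the origin (x = 0), top surface 14 mm above the origin.
- blue_block: fixed blue plastic block, 80 x 26 x 22 mm high, against one end of the board (190 mm from the board's centre along the board's y axis, on the + or - side, changing from start to start); marks the end where the smallest punch belongs. Origin: centre of its underside.
- red_block: fixed red plastic block, 80 x 26 x 22 mm high, against one end of the board (190 mm from the board's centre along the board's y axis, on the + or - side, changing from start to start); marks the end where the largest punch belongs. Origin: centre of its underside.
- jar: bystander: clear round jar with white lid, 62 mm diameter, 54 mm high, loose; leave alone. Origin: centre of its underside.
- bur_block: bystander: blue block 90 x 110 mm, 25 mm high, full of upright steel burs, 67 mm high in all, loose; leave alone. Origin: centre of its underside.
- green_pot: bystander: green round closed pot, 72 mm diameter, 60 mm high, loose; leave alone. Origin: centre of its underside.

How it is judged:
By the outcome, as a careful person would: the job done as asked, in the order asked, and still so for the second after the job is handed in, with the robot touching nothing.
It also fails if it takes over 112 s, if anything falls off the work surface, if the arm or the gripper's body presses on something with over 40 N, if the wrist force passes 120 N, or if a joint passes its speed limit or range.

## Robot

A 7-joint arm with a two-finger parallel gripper is mounted at the origin on the work surface. World frame = base frame: x ahead of the robot, y to its left, z up, the work surface at z = 0. Lengths are in mm, angles in rad, forces in N, time in s.
With the tool pointing down it reaches from about 400 to 875 mm from the base axis. Payload 4.4 kg.
Tool frame: the origin (TCP) lies midway between the tips of the shut fingers; the grasp point (between the pads) lies 19 mm behind it (ctrl.pinch_z is the distance from the TCP to the grasp point, in mm); z points along the fingers, y is the line along which they close (so a half turn about z gives the same grasp; the last joint's range is limited). The gripper opens to 85 mm and grips with 20 to 120 N. Pads are 22 mm wide; open, the fingers measure 114 mm over their backs; the gripper's body (76 mm by 85 mm) begins 54 mm behind the grasp point. The pads swing forward as they close: fully open they stand 13 mm farther back than shut.
Start: joints at [-1.188, 0.628, 0.038, 1.517, -0.027, 0.996, -0.02], TCP at [282.004, 585.655, 231.313] pointing down, gripper open.
Joint ranges: [-3.06, 3.06], [-0.37, 2.12], [-1.25, 1.32], [0.18, 2.47], [-1.1, 4.24], [0.23, 1.98], [-2.94, 2.94]. Speed limits (rad/s): [2.57, 2.57, 3.14, 3.14, 3.14, 3.14, 3.14].

## Interface

Orientations are given as [roll, pitch, yaw] about the fixed x, y, z axes, in that order (R = Rz(yaw) Ry(pitch) Rx(roll)).
In Python, from cell import read_state, cams, order, ctrl gives the robot as it stands.
- The arm moves only by the tool move_arm, never from a script. Its argument "targets" is text: rows parted by semicolons, each of 7 numbers parted by spaces: the gripper's target within -1 to 1 (fully open at 1, half-way at 0, shut at -1), then the shift along the tool's x, y, z in cm, then the turn, a rotation vector about the tool's x, y, z in degrees. A call has 1 to 5 rows; each row shifts and turns the commanded pose from where the row before left it, along the tool's axes as they then stand; what a row does not reach is not made up. A row lasts 1/12 s, in which the tool goes at most 41.7 mm and 7.16 degrees, less where a joint would pass 70% of its speed; a pose out of reach is approached as far as the arm can. A call with a gripper value outside its range is refused whole. The fingers move at their own pace and stop on an object; the grip force is fixed at half the most. Time passes only in rows, so rows that do not move let the fingers close. It gives the time, the measured TCP pose, the force, the opening and the grip force at its end, in the units of the state.
- read_state(): the state, without advancing time (a new reading comes with each control period).
- cams.get_image(name): name is "side" or "top"; returns a dict with "color" (480x640x3 uint8, red, green, blue), "fovy" (degrees; the focal length in pixels is half the picture's height over the tangent of half this angle, whatever the lens; pixels are square), "cx", "cy" (the principal point, pixels), "k1" (the pictures are not rectified: a ray, as slopes to the right and down, at radius r is drawn at 1 + k1 r^2 times it, then the intrinsics apply), "rvec" (rotation vector, rad) and "tvec" (3), from world to camera coordinates, as OpenCV has them. Camera axes: x right, y down, z forward; pixel columns grow to the right and rows downward; lengths in mm; the calibration is good to about 2 mm. A picture is of the moment at which its call begins. There is no depth.
- order.finish_job(): hands the job in; it is judged then, once.
The state is a dict: "clock": time; "qpos": joint angles; "qd": joint speeds; "tau": joint torques, N m; "eef_pos": TCP position; "tool_rot": TCP orientation; "force": force on the tool from outside, world axes, zero at the start; "torque": the same for the moment, N m; "width": finger opening in mm; "gripper_force": force on a finger pad.
Only numpy, scipy, OpenCV 4.12 (cv2) and the standard library are available. Lean on these libraries where they do the work, as an engineer would, in place of code of your own. Each camera call takes 0.05 s, during which the arm holds its last target. There are 200 camera calls.

## Working session

There is one attempt and no reset: what is moved stays moved. The work goes in short steps, Python scripts to look and compute and a tool call to move; the robot and the scene stay as the last step left them, time stands still between calls to the robot, and variables do not carry over. Pictures are saved under pics/ and viewed, at most 14 in all, crops included, and the job is handed in when it is done.

Besides the shell and the picture viewer there is one more tool, called after "Call:" as name(argument=value, ...) on one line, values as JSON. move_arm: Moves the arm, as the interface text tells. Its arguments: {"type":"object","properties":{"targets":{"type":"string"}},"required":["targets"]}

```bash
ls; mkdir -p pics
python3 - <<'E'
from cell import read_state,cams,ctrl
import cv2
print(read_state(),ctrl.pinch_z)
for n in("top","side"):
    d=cams.get_image(n);cv2.imwrite(f"pics/{n}0.png",d["color"][...,::-1]);print({k:v for k,v in d.items() if k!="color"})
E
```

```text
pics
{'clock': 0.0, 'qpos': array([-1.18777324,  0.62936053,  0.03841642,  1.5183939 , -0.02701644,
        0.99628914, -0.01996639]), 'qd': array([ 6.18254146e-04, -8.67239747e-04,  2.28376910e-05, -9.77397945e-04,
       -4.62626492e-04, -2.17701531e-04, -1.40659789e-03]), 'tau': array([ 2.01916606e-05, -5.63393104e+01,  1.22582886e+00, -1.93445581e+01,
        1.08931668e-02,  1.08044173e-02, -6.78483488e-06]), 'eef_pos': array([281.71824914, 585.06845889, 230.37100243]), 'tool_rot': array([-3.13965869e+00, -2.02880847e-06,  2.69281429e+00]), 'force': array([-0.11553847, -0.31503963, -0.36535437]), 'torque': array([0.01950269, 0.01483891, 0.00698108]), 'gripper_force': 0.0, 'width': 84.76997998140362} 18.700000000000003
{'fovy': 52.70174274190422, 'cx': 325.3228114415614, 'cy': 238.7150367437535, 'k1': -0.12590908011588095, 'rvec': array([ 2.15623331, -2.1038402 ,  0.17210426]), 'tvec': array([-14.63498177, 585.73288404, 933.42304029])}
{'fovy': 53.794866256774675, 'cx': 310.1261967401056, 'cy': 236.14389699602108, 'k1': -0.020394207162794574, 'rvec': array([ 2.30553794, -0.91762604,  0.34264442]), 'tvec': array([-445.81295113,  326.35496313,  805.27052018])}
```

View pics/top0.png

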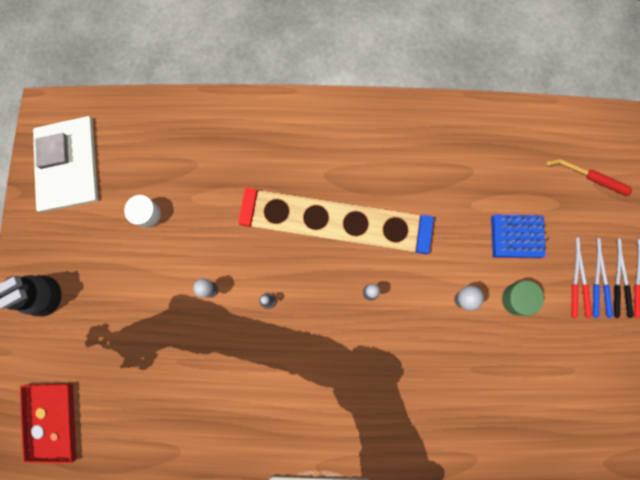

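View pics/side0.png

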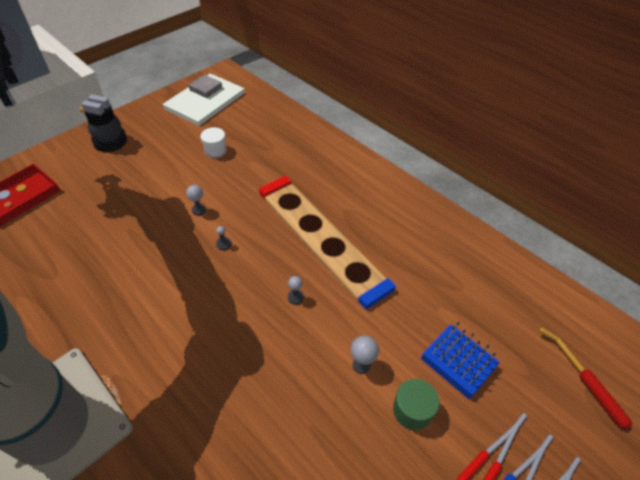

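The top view shows the punches at about (205,288)=38, (268,300)=18, (372,292)=28 and (471,298)=50. The red block is at (248,207) and the blue at (425,234). In the side view the balls are at (194,193), (221,231), (295,284) and (365,351).

```bash
cat > h.py <<'E'
import numpy as np,cv2
from cell import read_state,cams
from scipy.spatial.transform import Rotation as Ro
class Cam:
    def __init__(s,n):
        d=cams.get_image(n);s.img=d["color"];s.f=240/np.tan(np.radians(d["fovy"]/2))
        s.K=np.array([[s.f,0,d["cx"]],[0,s.f,d["cy"]],[0,0,1]]);s.D=np.array([d["k1"],0,0,0.])
        s.rv=d["rvec"];s.tv=d["tvec"];s.R=cv2.Rodrigues(s.rv)[0];s.c=-s.R.T@s.tv
    def ray(s,p):
        u=cv2.undistortPoints(np.array([[p]],float),s.K,s.D)[0,0]
        v=s.R.T@np.array([u[0],u[1],1]);return v/np.linalg.norm(v)
    def plane(s,p,z):
        v=s.ray(p);return s.c+v*(z-s.c[2])/v[2]
    def proj(s,P): return cv2.projectPoints(np.array([P],float),s.rv,s.tv,s.K,s.D)[0].ravel()
    def blob(s,seed,rad,mask):
        m=mask.copy().astype(np.uint8);w=np.zeros_like(m);cv2.circle(w,tuple(int(round(a)) for a in seed),rad,1,-1);m&=w
        n,l,st,ce=cv2.connectedComponentsWithStats(m);i=1+np.argmax(st[1:,4]);return ce[i],st[i,4],st[i,:4]
def tri(a,p,b,q):
    A=np.zeros((3,3));B=np.zeros(3);
    for c,x in((a,p),(b,q)):
        v=c.ray(x);M=np.eye(3)-np.outer(v,v);A+=M;B+=M@c.c
    P=np.linalg.solve(A,B);return P,np.linalg.norm(np.cross(P-a.c,a.ray(p)))
def hsv(c): return cv2.cvtColor(c.img,cv2.COLOR_RGB2HSV).astype(int)
E
python3 - <<'E'
from h import *
np.set_printoptions(precision=1,suppress=True)
T=Cam("top");S=Cam("side");print(T.c,S.c,T.proj(read_state()["eef_pos"]),S.proj(read_state()["eef_pos"]))
m={}
for c in(T,S):
    h=hsv(c);m[c]=(h[...,1]<75)&(h[...,2]>75)
for n,r,s,q in((18,9,(268,300),(221,231)),(28,14,(372,292),(295,284)),(38,19,(205,288),(194,193)),(50,25,(471,298),(365,351))):
    a=T.blob(s,22,m[T]);b=S.blob(q,22,m[S])
    print(n,a,b,tri(T,a[0],S,b[0]),T.plane(a[0],40+r),S.plane(b[0],40+r))
for c,ss in((T,[(277,211),(316,217),(356,223),(396,230)]),(S,[(290,201),(310,222),(333,247),(358,272)])):
    h=hsv(c);k=(h[...,2]<80)
    for s in ss:
        b=c.blob(s,16,k);print(b[0],b[1],c.plane(b[0],14))
h=hsv(T)
for nm,s,k,z in(("blue",(425,234),(abs(h[...,0]-112)<12)&(h[...,1]>150),22),("red",(248,207),((h[...,0]<5)|(h[...,0]>174))&(h[...,1]>190),22),("pot",(523,298),(abs(h[...,0]-65)<20)&(h[...,1]>70),60),("bur",(519,236),(abs(h[...,0]-112)<12)&(h[...,1]>100),25),("jar",(142,210),(h[...,1]<40)&(h[...,2]>150),54)):
    b=T.blob(s,34,k);print(nm,b,T.plane(b[0],z))
E
```

```text
[ 421.3   -9.3 1018.3] [ 136.5 -491.8  832.6] [-19.3 386.9] [14.8 99.2]
18 (array([266.2, 300.6]), np.int32(143), array([260, 293,  16,  15], dtype=int32)) (array([220.2, 229.7]), np.int32(48), array([217, 226,   8,   8], dtype=int32)) (array([457.2, 114.1,  55.3]), np.float64(0.665127706357804)) [458.  114.6  49. ] [459.2 119.4  49. ]
28 (array([371. , 291.4]), np.int32(211), array([363, 284,  17,  16], dtype=int32)) (array([294.5, 282.8]), np.int32(157), array([288, 276,  14,  18], dtype=int32)) (array([481.7, -94.2,  51.8]), np.float64(0.5728567811770574)) [481.1 -93.7  54. ] [481.3 -95.6  54. ]
38 (array([203.3, 288. ]), np.int32(309), array([193, 279,  23,  18], dtype=int32)) (array([193.8, 192.5]), np.int32(207), array([186, 185,  16,  17], dtype=int32)) (array([477.7, 240.2,  61.9]), np.float64(0.9409300905477354)) [478.7 240.5  59. ] [478.2 243.5  59. ]
50 (array([469.7, 297.7]), np.int32(548), array([455, 285,  29,  26], dtype=int32)) (array([364.1, 349.6]), np.int32(629), array([351, 336,  27,  28], dtype=int32)) (array([ 471.7, -289.3,   62.7]), np.float64(0.40020794872543
[... 196 characters left out ...]
   14. ]
[289.2 201.1] 239 [647.8 106.6  14. ]
[310.1 222.8] 270 [636.6  22.3  14. ]
[332.8 246.5] 313 [625.3 -62.1  14. ]
[357.4 272.1] 365 [ 614.1 -146.5   14. ]
blue (array([424.4, 234.1]), np.int32(443), array([417, 216,  16,  37], dtype=int32)) [ 605.5 -207.5   22. ]
red (array([247.4, 206.5]), np.int32(450), array([239, 188,  18,  38], dtype=int32)) [655.9 166.9  22. ]
pot (array([523.2, 297.9]), np.int32(1061), array([503, 281,  40,  34], dtype=int32)) [ 473.3 -400.8   60. ]
bur (array([517.8, 235.8]), np.int32(2157), array([492, 215,  53,  43], dtype=int32)) [ 606.3 -407.9   25. ]
jar (array([139. , 209.6]), np.int32(687), array([125, 195,  29,  31], dtype=int32)) [637.4 389.8  54. ]
```

Run:
```python
from h import *
T=Cam("top");S=Cam("side")
cr=lambda c,p:cv2.resize(c.img[p[1]-20:p[1]+20,p[0]-20:p[0]+20],(200,200),interpolation=cv2.INTER_CUBIC)
tp=[(267,300),(371,292),(204,288),(470,298)];sp=[(221,235),(295,288),(194,198),(364,356)]
m=np.vstack([np.hstack([cr(T,p) for p in tp]),np.hstack([cr(S,p) for p in sp])])
cv2.imwrite("pics/crop.png",m[...,::-1])
```

```text
(no output)
```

View pics/crop.png

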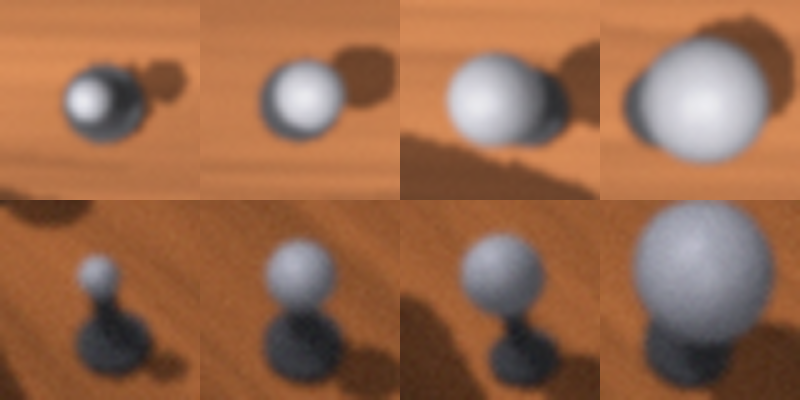

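The top row shows ball centres at about (264.6,299.8), (372.4,291.2), (202.8,287.5) and (470.6,297.7). The side row shows (220.2,229.6), (294.6,282.4), (194,192.6) and (364.4,349.6). The mask had mixed the feet in with the balls.

Run:
```python
from h import *
np.set_printoptions(precision=1,suppress=True)
T=Cam("top");S=Cam("side")
for n,a,b in((18,(264.6,299.8),(220.2,229.6)),(28,(372.4,291.2),(294.6,282.4)),(38,(202.8,287.5),(194,192.6)),(50,(470.6,297.7),(364.4,349.6))):
    print(n,T.plane(a,40+n/2),S.plane(b,40+n/2),tri(T,a,S,b))
```

```text
18 [459.4 117.8  49. ] [459.3 119.7  49. ] (array([458.9, 117.8,  51.1]), np.float64(0.49792790858802477))
28 [481.7 -96.4  54. ] [482.  -95.1  54. ] (array([481.4, -96.1,  55.8]), np.float64(0.20688229942516403))
38 [479.6 241.7  59. ] [478.4 242.9  59. ] (array([478.9, 242. ,  59.5]), np.float64(0.8442636048220507))
50 [ 471.9 -290.7   65. ] [ 470.7 -290.    65. ] (array([ 471.3, -290.3,   65. ]), np.float64(0.6774155065529586))
```

```bash
cat >> h.py <<'E'
def plan(x,y,z,n,yaw=1.437,p=None):
    """rows of tool shifts (cm) and z turn (deg) from the measured pose"""
    s=read_state();p=s["eef_pos"] if p is None else np.array(p);w=s["tool_rot"][2];dw=(yaw-w)/n
    d=(np.array([x,y,z])-p)/n/10
    print("pose",p.round(1),"yaw",round(w,4),"F",s["force"].round(1),"w",round(s["width"],1))
    for i in range(n):
        R=Ro.from_euler("xyz",[np.pi,0,w+i*dw]).as_matrix();print((R.T@d).round(2),round(np.degrees(-dw),2))
E
python3 -c "
from h import *
plan(479,242.2,160,10)"
```

```text
pose [282.  585.6 231.2] yaw 2.6928 F [-0.3  0.4 -0.3] w 85.1
[-3.27 -2.24  0.71] 7.2
[-3.52 -1.81  0.71] 7.2
[-3.72 -1.36  0.71] 7.2
[-3.86 -0.88  0.71] 7.2
[-3.94 -0.39  0.71] 7.2
[-3.96  0.11  0.71] 7.2
[-3.91  0.6   0.71] 7.2
[-3.81  1.09  0.71] 7.2
[-3.64  1.55  0.71] 7.2
[-3.42  2.    0.71] 7.2
```

Call:
move_arm(targets="1 -3.27 -2.24 0.7 0 0 7.1; 1 -3.52 -1.81 0.7 0 0 7.1; 1 -3.72 -1.36 0.7 0 0 7.1; 1 -3.86 -0.88 0.7 0 0 7.1; 1 -3.94 -0.39 0.7 0 0 7.1")

```text
clock: 0.82
eef_pos: [381.8, 412.7, 196.3]
tool_rot: [3.141, -0.0, 2.067]
force: [-0.2, -0.1, -0.8]
width: 85.3
gripper_force: 0.0
```

Call:
move_arm(targets="1 -3.96 0.11 0.7 0 0 7.1; 1 -3.91 0.6 0.7 0 0 7.1; 1 -3.81 1.09 0.7 0 0 7.1; 1 -3.64 1.55 0.7 0 0 7.1; 1 -3.42 2 0.7 0 0 7.1")

```text
clock: 1.23
eef_pos: [482.5, 242.2, 161.3]
tool_rot: [3.141, -0.001, 1.448]
force: [-0.2, -0.2, 0.2]
width: 85.2
gripper_force: 0.0
```

Call:
move_arm(targets="1 0 0 0 0 0 0.9; 1 0 0 0 0 0 0")

```text
clock: 1.4
eef_pos: [483.0, 240.8, 161.2]
tool_rot: [3.141, 0.001, 1.432]
force: [-0.0, 0.3, 0.2]
width: 85.6
gripper_force: 0.0
```

```bash
python3 -c "
from h import *
plan(479,242.2,37,3);print(read_state()['qpos'].round(2),read_state()['tool_rot'])"
```

```text
pose [483.  240.8 161.2] yaw 1.4321 F [-0.   0.3  0.2] w 85.6
[ 0.03 -0.14  4.14] -0.09
[ 0.03 -0.14  4.14] -0.09
[ 0.03 -0.14  4.14] -0.09
[-0.75  0.59  0.35  1.9  -0.3   0.7  -0.36] [3.14107834e+00 1.37251863e-03 1.43209442e+00]
```

Call:
move_arm(targets="1 0.1 -0.4 2 0 0 0; 1 0 0 3 0 0 0; 1 0 0 3 0 0 0; 1 0 0 3 0 0 0; 1 0 0 1.4 0 0 0")

```text
clock: 1.82
eef_pos: [475.3, 246.8, 34.5]
tool_rot: [-3.138, 0.001, 1.442]
force: [0.0, 0.0, 0.2]
width: 85.3
gripper_force: 0.0
```

Call:
move_arm(targets="1 0 0 0 0 0 0; 1 0 0 0 0 0 0")

```text
clock: 1.98
eef_pos: [477.0, 246.5, 37.0]
tool_rot: [-3.14, -0.0, 1.44]
force: [0.3, 0.6, 0.4]
width: 85.6
gripper_force: 0.0
```

Run:
```python
from h import *
plan(479,242.2,37,1)
S=Cam("side");T=Cam("top")
a=S.img[120:280,110:310];b=T.img[220:380,110:310]
cv2.imwrite("pics/g38.png",cv2.resize(np.hstack([a,b]),(800,320),interpolation=cv2.INTER_CUBIC)[...,::-1])
```

```text
pose [477.  246.5  37. ] yaw 1.4404 F [0.3 0.6 0.4] w 85.6
[-0.4   0.25  0.  ] 0.19
```

View pics/g38.png

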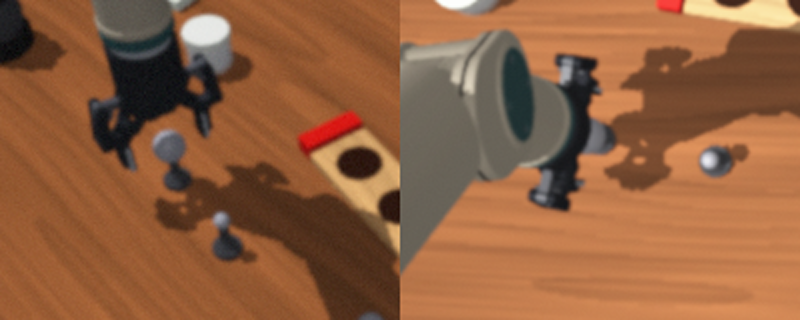

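The 38 mm ball stands between the open fingers in the side crop, at about (170,148). I'll correct by a few mm and close.

Call:
move_arm(targets="1 -0.3 0.2 0 0 0 0; 1 0 0 0 0 0 0; 1 0 0 0 0 0 0; 1 0 0 0 0 0 0")

```text
clock: 2.42
eef_pos: [479.8, 242.1, 38.0]
tool_rot: [3.141, -0.001, 1.438]
force: [-0.5, -0.3, 0.2]
width: 85.6
gripper_force: 0.0
```

Call:
move_arm(targets="-1 0 0 0 0 0 0; -1 0 0 0 0 0 0; -1 0 0 0 0 0 0; -1 0 0 0 0 0 0; -1 0 0 0 0 0 0")

```text
clock: 2.83
eef_pos: [479.2, 242.1, 37.5]
tool_rot: [-3.141, -0.0, 1.438]
force: [-0.6, -0.6, 3.7]
width: 35.5
gripper_force: 59.3
```

Call:
move_arm(targets="-1 0 0 0 0 0 0; -1 0 0 0 0 0 0; -1 0 0 0 0 0 0; -1 0 0 0 0 0 0; -1 0 0 0 0 0 0")

```text
clock: 3.25
eef_pos: [479.3, 242.1, 37.6]
tool_rot: [-3.141, -0.0, 1.438]
force: [-1.3, 0.2, 4.5]
width: 35.7
gripper_force: 59.4
```

Call:
move_arm(targets="-1 0 0 -0.5 0 0 0; -1 0 0 -1 0 0 0; -1 0 0 -1 0 0 0; -1 0 0 0 0 0 0; -1 0 0 0 0 0 0")

```text
clock: 3.67
eef_pos: [480.1, 242.3, 63.2]
tool_rot: [3.14, -0.001, 1.438]
force: [-0.2, -0.4, -2.8]
width: 35.2
gripper_force: 60.1
```

Run:
```python
from h import *
plan(637.3,22.2,150,8)
S=Cam("side")
cv2.imwrite("pics/l38.png",cv2.resize(S.img[120:240,130:290],(800,600),interpolation=cv2.INTER_CUBIC)[...,::-1])
```

```text
pose [480.1 242.3  63.2] yaw 1.438 F [-0.2 -0.4 -2.8] w 35.2
[-2.47  2.31 -1.09] 0.01
[-2.47  2.31 -1.09] 0.01
[-2.47  2.31 -1.09] 0.01
[-2.47  2.31 -1.09] 0.01
[-2.47  2.31 -1.09] 0.01
[-2.47  2.31 -1.09] 0.01
[-2.47  2.31 -1.09] 0.01
[-2.47  2.31 -1.09] 0.01
```

View pics/l38.png

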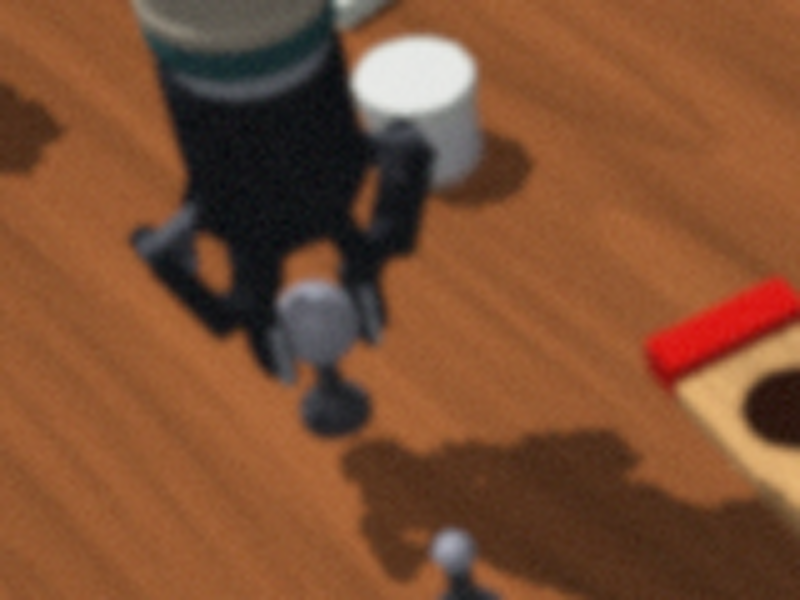

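The 38 punch is lifted and hangs upright in the grip. I'll carry it to its disc.

Call:
move_arm(targets="-1 -0.5 0.4 -2.2 0 0 0; -1 -1.5 1.4 -2.2 0 0 0; -1 -2.2 2 -2.2 0 0 0; -1 -2.3 2.2 -2 0 0 0; -1 -2.3 2.2 0 0 0 0")

```text
clock: 4.13
eef_pos: [551.8, 143.5, 151.9]
tool_rot: [3.136, -0.002, 1.439]
force: [1.0, -0.3, -2.8]
width: 35.3
gripper_force: 60.7
```

Call:
move_arm(targets="-1 -2.3 2.2 0 0 0 0; -1 -2.3 2.2 0 0 0 0; -1 -2.3 2.2 0 0 0 0; -1 -2 2 0 0 0 0; -1 -1.2 1.1 0 0 0 0")

```text
clock: 4.55
eef_pos: [633.4, 26.4, 147.9]
tool_rot: [3.14, 0.002, 1.434]
force: [0.7, -1.8, -2.2]
width: 35.7
gripper_force: 60.6
```

Call:
move_arm(targets="-1 -0.8 0.8 0 0 0 0; -1 0 0 0 0 0 0; -1 0 0 0 0 0 0; -1 0 0 0 0 0 0")

```text
clock: 4.88
eef_pos: [637.5, 24.2, 147.8]
tool_rot: [-3.139, -0.001, 1.44]
force: [-0.2, -0.1, -2.5]
width: 35.4
gripper_force: 60.6
```

```bash
python3 -c "
from h import *
plan(637.3,22.2,55,1)"
```

```text
pose [637.5  24.2 147.8] yaw 1.4399 F [-0.2 -0.1 -2.5] w 35.4
[-0.2   0.    9.28] 0.17
```

Call:
move_arm(targets="-1 -0.1 0 2 0 0 0; -1 -0.1 0 3 0 0 0; -1 0 0 3 0 0 0; -1 0 0 1 0 0 0; -1 0 0 0.2 0 0 0")

```text
clock: 5.3
eef_pos: [635.6, 21.9, 53.7]
tool_rot: [-3.135, -0.0, 1.44]
force: [-1.5, -0.0, -2.3]
width: 35.0
gripper_force: 60.6
```

Call:
move_arm(targets="-1 0 0 0 0 0 0; -1 0 0 0 0 0 0; -1 0 0 0 0 0 0")

```text
clock: 5.55
eef_pos: [639.8, 20.2, 58.2]
tool_rot: [3.138, -0.001, 1.438]
force: [-0.6, 0.3, -2.3]
width: 35.7
gripper_force: 60.6
```

Call:
move_arm(targets="-1 0 0 0.1 0 0 0; -1 0 0 0.1 0 0 0; -1 0 0 0 0 0 0; -1 0 0 0 0 0 0")

```text
clock: 5.88
eef_pos: [638.5, 19.9, 54.6]
tool_rot: [3.141, -0.0, 1.438]
force: [0.4, 0.6, -2.7]
width: 35.7
gripper_force: 60.6
```

Call:
move_arm(targets="-1 0.1 -0.1 0.1 0 0 0; -1 0.1 0 0.1 0 0 0; -1 0 0 0.05 0 0 0; -1 0 0 0 0 0 0; -1 0 0 0 0 0 0")

```text
clock: 6.3
eef_pos: [637.5, 22.3, 51.8]
tool_rot: [-3.141, -0.0, 1.438]
force: [-0.2, 0.6, -0.9]
width: 35.6
gripper_force: 60.8
```

Call:
move_arm(targets="-1 0 0 0.1 0 0 0; -1 0 0 0 0 0 0; -1 0 0 0 0 0 0")

```text
clock: 6.55
eef_pos: [637.5, 22.3, 51.6]
tool_rot: [-3.141, -0.001, 1.438]
force: [-1.5, 1.4, 5.0]
width: 35.4
gripper_force: 61.3
```

Contact at 5 N, so I'll release and rise.

Call:
move_arm(targets="1 0 0 0 0 0 0; 1 0 0 0 0 0 0; 1 0 0 0 0 0 0; 1 0 0 0 0 0 0; 1 0 0 0 0 0 0")

```text
clock: 6.97
eef_pos: [637.8, 22.0, 50.8]
tool_rot: [3.141, 0.0, 1.438]
force: [0.2, -0.7, 0.3]
width: 85.2
gripper_force: 0.0
```

Call:
move_arm(targets="1 0 0 -1 0 0 0; 1 0 0 -3 0 0 0; 1 0 0 -4 0 0 0; 1 0 0 -2.5 0 0 0; 1 0 0 0 0 0 0")

```text
clock: 7.38
eef_pos: [641.9, 21.5, 162.7]
tool_rot: [3.13, -0.002, 1.438]
force: [1.1, 0.1, 0.4]
width: 85.6
gripper_force: 0.0
```

```bash
python3 -c "
from h import *
plan(459.3,118.5,150,6)"
```

```text
pose [641.9  21.5 162.7] yaw 1.4376 F [1.1 0.1 0.4] w 85.6
[ 1.2  -3.23  0.21] 0.01
[ 1.2  -3.23  0.21] 0.01
[ 1.2  -3.23  0.21] 0.01
[ 1.2  -3.23  0.21] 0.01
[ 1.2  -3.23  0.21] 0.01
[ 1.2  -3.23  0.21] 0.01
```

Call:
move_arm(targets="1 0.7 -2 0 0 0 0; 1 1.3 -3.5 0 0 0 0; 1 1.4 -3.6 0 0 0 0; 1 1.4 -3.6 0 0 0 0; 1 1.3 -3.5 0 0 0 0")

```text
clock: 7.8
eef_pos: [483.4, 104.7, 156.1]
tool_rot: [-3.142, -0.0, 1.438]
force: [0.2, 0.4, -0.1]
width: 85.3
gripper_force: 0.0
```

Call:
move_arm(targets="1 0.8 -2 0 0 0 0; 1 0.2 -0.7 1 0 0 0; 1 0 0 2 0 0 0; 1 0 0 2 0 0 0; 1 0 0 1 0 0 0")

```text
clock: 8.22
eef_pos: [458.9, 117.7, 94.7]
tool_rot: [-3.14, 0.0, 1.439]
force: [0.2, -0.5, -0.0]
width: 85.4
gripper_force: 0.0
```

Call:
move_arm(targets="1 0 0 0 0 0 0; 1 0 0 0 0 0 0; 1 0 0 0 0 0 0; 1 0 0 0 0 0 0")

```text
clock: 8.55
eef_pos: [460.5, 117.6, 96.7]
tool_rot: [3.14, -0.001, 1.438]
force: [0.4, -0.5, 0.3]
width: 85.1
gripper_force: 0.0
```

```bash
python3 -c "
from h import *
plan(459.3,118.5,29,1)"
```

```text
pose [460.5 117.6  96.7] yaw 1.4378 F [ 0.4 -0.5  0.3] w 85.1
[ 0.08 -0.13  6.77] 0.04
```

Call:
move_arm(targets="1 0.1 -0.1 2 0 0 0; 1 0 0 2.5 0 0 0; 1 0 0 1.7 0 0 0; 1 0 0 0.5 0 0 0; 1 0 0 0 0 0 0")

```text
clock: 8.97
eef_pos: [458.6, 118.4, 28.4]
tool_rot: [-3.14, 0.0, 1.438]
force: [-0.8, -0.5, -0.5]
width: 85.5
gripper_force: 0.0
```

Call:
move_arm(targets="1 0 0 0 0 0 0; 1 0 0 0 0 0 0; 1 0 0 0 0 0 0; 1 0 0 0 0 0 0")

```text
clock: 9.3
eef_pos: [459.5, 118.8, 29.7]
tool_rot: [3.14, -0.001, 1.438]
force: [-0.5, -0.3, -0.2]
width: 85.5
gripper_force: 0.0
```

Call:
move_arm(targets="-1 0 0 0 0 0 0; -1 0 0 0 0 0 0; -1 0 0 0 0 0 0; -1 0 0 0 0 0 0; -1 0 0 0 0 0 0")

```text
clock: 9.72
eef_pos: [458.9, 118.6, 28.8]
tool_rot: [-3.142, -0.0, 1.438]
force: [-0.1, 0.4, -0.6]
width: 25.7
gripper_force: 0.0
```

Call:
move_arm(targets="-1 0 0 0 0 0 0; -1 0 0 0 0 0 0; -1 0 0 0 0 0 0; -1 0 0 0 0 0 0; -1 0 0 0 0 0 0")

```text
clock: 10.13
eef_pos: [458.8, 118.6, 28.9]
tool_rot: [-3.141, -0.0, 1.438]
force: [-0.7, 0.9, 4.1]
width: 15.0
gripper_force: 58.4
```

Call:
move_arm(targets="-1 0 0 -0.5 0 0 0; -1 0 0 -1.5 0 0 0; -1 0 0 -3 0 0 0; -1 0 0 -3 0 0 0; -1 -0.5 0.4 -2 0 0 0")

```text
clock: 10.55
eef_pos: [462.0, 114.1, 130.7]
tool_rot: [3.141, -0.001, 1.439]
force: [-0.3, 0.1, 0.3]
width: 14.6
gripper_force: 58.6
```

Call:
move_arm(targets="-1 -1.5 1.2 0 0 0 0; -1 -2.5 2 0 0 0 0; -1 -3 2.3 0 0 0 0; -1 -3 2.3 0 0 0 0; -1 -3 2.3 0 0 0 0")

```text
clock: 10.97
eef_pos: [545.6, -30.5, 129.0]
tool_rot: [-3.142, -0.0, 1.439]
force: [0.5, -0.6, -1.0]
width: 14.7
gripper_force: 58.6
```

Call:
move_arm(targets="-1 -3 2.3 0 0 0 0; -1 -3 2.3 0 0 0 0; -1 -2.2 1.9 0 0 0 0; -1 -1.5 1.2 0 0 0 0; -1 -1 0.8 0 0 0 0")

```text
clock: 11.38
eef_pos: [615.7, -150.1, 128.7]
tool_rot: [3.141, 0.002, 1.435]
force: [1.0, -0.6, -1.1]
width: 14.7
gripper_force: 58.6
```

Call:
move_arm(targets="-1 0 0 0 0 0 0; -1 0 0 0 0 0 0; -1 0 0 0 0 0 0")

```text
clock: 11.63
eef_pos: [614.3, -144.8, 128.4]
tool_rot: [-3.14, -0.001, 1.439]
force: [0.5, 0.6, -0.4]
width: 14.4
gripper_force: 58.6
```

Run:
```python
from h import *
plan(614.7,-146.6,42.9,1)
S=Cam("side")
cv2.imwrite("pics/c18.png",cv2.resize(S.img[130:330,180:440],(780,600),interpolation=cv2.INTER_CUBIC)[...,::-1])
```

```text
pose [ 614.3 -144.8  128.4] yaw 1.4389 F [ 0.5  0.6 -0.4] w 14.4
[-0.17  0.06  8.55] 0.11
```

View pics/c18.png

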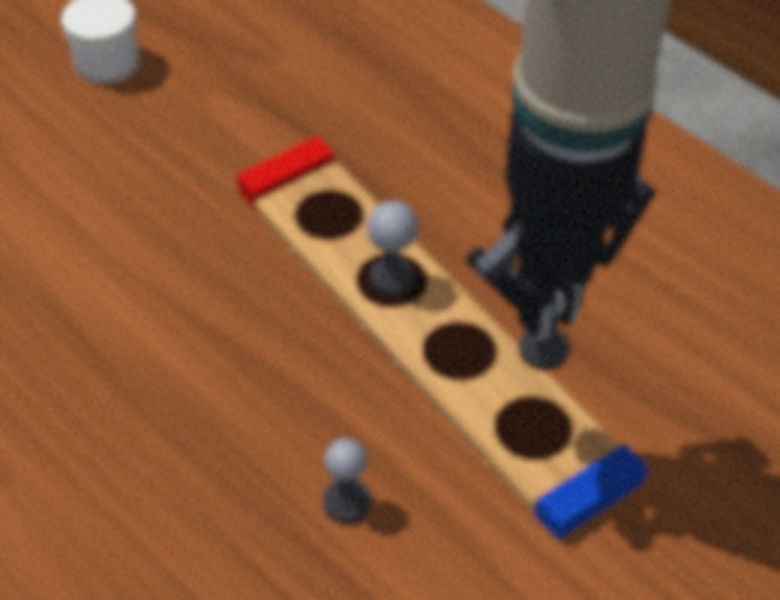

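The 38 stands upright in disc 2 (crop 390,275), and the 18 hangs upright in the grip over the end disc (544,350). I'll lower it.

Call:
move_arm(targets="-1 -0.1 0 2 0 0 0; -1 0 0 3 0 0 0; -1 0 0 2 0 0 0; -1 0 0 0.8 0 0 0; -1 0 0 0.2 0 0 0")

```text
clock: 12.1
eef_pos: [613.5, -145.7, 47.2]
tool_rot: [-3.138, -0.001, 1.439]
force: [0.1, 0.0, -0.1]
width: 14.7
gripper_force: 58.6
```

Call:
move_arm(targets="-1 0 0 0 0 0 0; -1 0 0 0 0 0 0; -1 0 0 0 0 0 0; -1 0 0 0 0 0 0; -1 0 0 0 0 0 0")

```text
clock: 12.52
eef_pos: [615.6, -147.6, 49.8]
tool_rot: [3.14, 0.0, 1.438]
force: [0.2, 0.0, -1.2]
width: 14.7
gripper_force: 58.6
```

Call:
move_arm(targets="-1 0 0 0.2 0 0 0; -1 0 0 0.2 0 0 0; -1 0 0 0.2 0 0 0; -1 0 0 0 0 0 0; -1 0 0 0 0 0 0")

```text
clock: 12.93
eef_pos: [615.0, -147.4, 43.0]
tool_rot: [-3.142, -0.0, 1.438]
force: [-0.6, 0.1, 3.1]
width: 14.8
gripper_force: 58.8
```

Call:
move_arm(targets="-1 0 0 0.1 0 0 0; -1 0 0 0 0 0 0; -1 0 0 0 0 0 0; -1 0 0 0 0 0 0")

```text
clock: 13.27
eef_pos: [615.1, -147.5, 42.9]
tool_rot: [3.141, -0.0, 1.438]
force: [-3.2, 1.4, 10.0]
width: 14.5
gripper_force: 59.4
```

Call:
move_arm(targets="1 0 0 0 0 0 0; 1 0 0 0 0 0 0; 1 0 0 0 0 0 0; 1 0 0 0 0 0 0; 1 0 0 0 0 0 0")

```text
clock: 13.68
eef_pos: [614.9, -147.4, 41.5]
tool_rot: [-3.141, 0.0, 1.438]
force: [-0.4, -0.4, 0.1]
width: 74.3
gripper_force: 0.0
```

Call:
move_arm(targets="1 0 0 -1 0 0 0; 1 0 0 -3 0 0 0; 1 0 0 -3 0 0 0; 1 0.3 -1 -1 0 0 0; 1 0.8 -3 0 0 0 0")

```text
clock: 14.1
eef_pos: [582.9, -133.8, 126.1]
tool_rot: [3.128, 0.002, 1.437]
force: [1.3, -0.7, -0.9]
width: 85.2
gripper_force: 0.0
```

Call:
move_arm(targets="1 0.8 -3.3 0 0 0 0; 1 0.8 -3.3 0 0 0 0; 1 0.5 -2.2 0 0 0 0; 1 0.1 -1.1 0 0 0 0; 1 0 0 1 0 0 0")

```text
clock: 14.52
eef_pos: [479.9, -95.5, 113.5]
tool_rot: [3.141, -0.001, 1.438]
force: [-0.0, -0.5, 0.4]
width: 85.3
gripper_force: 0.0
```

Call:
move_arm(targets="1 0 0 1 0 0 0; 1 0 0 0 0 0 0; 1 0 0 0 0 0 0; 1 0 0 0 0 0 0; 1 0 0 0 0 0 0")

```text
clock: 14.93
eef_pos: [482.3, -96.7, 101.7]
tool_rot: [3.141, 0.0, 1.438]
force: [-0.0, 0.5, -0.6]
width: 85.6
gripper_force: 0.0
```

```bash
python3 -c "
from h import *
plan(481.8,-96,33,1)"
```

```text
pose [482.3 -96.7 101.7] yaw 1.4376 F [-0.   0.5 -0.6] w 85.6
[ 0.06 -0.06  6.87] 0.04
```

Call:
move_arm(targets="1 0.1 -0.1 2 0 0 0; 1 0 0 2.5 0 0 0; 1 0 0 1.7 0 0 0; 1 0 0 0.6 0 0 0; 1 0 0 0 0 0 0")

```text
clock: 15.35
eef_pos: [480.1, -95.2, 32.7]
tool_rot: [-3.139, -0.0, 1.438]
force: [-0.1, -1.0, -0.4]
width: 85.5
gripper_force: 0.0
```

Call:
move_arm(targets="1 0 0 0 0 0 0; 1 0 0 0 0 0 0; 1 0 0 0 0 0 0; 1 0 0 0 0 0 0")

```text
clock: 15.68
eef_pos: [481.5, -95.3, 34.7]
tool_rot: [3.14, 0.0, 1.438]
force: [0.3, 0.0, -0.2]
width: 85.4
gripper_force: 0.0
```

Call:
move_arm(targets="-1 0 0 0 0 0 0; -1 0 0 0 0 0 0; -1 0 0 0 0 0 0; -1 0 0 0 0 0 0; -1 0 0 0 0 0 0")

```text
clock: 16.1
eef_pos: [480.9, -95.2, 33.9]
tool_rot: [3.141, 0.0, 1.438]
force: [0.0, -0.2, 15.5]
width: 25.7
gripper_force: 53.2
```

Call:
move_arm(targets="-1 0 0 0 0 0 0; -1 0 0 0 0 0 0; -1 0 0 0 0 0 0; -1 0 0 0 0 0 0; -1 0 0 0 0 0 0")

```text
clock: 16.52
eef_pos: [480.8, -95.2, 34.0]
tool_rot: [3.141, -0.0, 1.438]
force: [-0.9, -0.8, 5.5]
width: 25.2
gripper_force: 58.6
```

Call:
move_arm(targets="-1 0 0 -0.5 0 0 0; -1 0 0 -1.5 0 0 0; -1 0 0 -3 0 0 0; -1 0 0 -3 0 0 0; -1 0.3 0.7 -2 0 0 0")

```text
clock: 16.93
eef_pos: [486.6, -93.7, 135.6]
tool_rot: [-3.14, 0.0, 1.436]
force: [0.5, -0.8, -2.2]
width: 25.3
gripper_force: 59.3
```

Call:
move_arm(targets="-1 0.7 1.8 0 0 0 0; -1 0.9 2.5 0 0 0 0; -1 0.9 2.5 0 0 0 0; -1 0.9 2.5 0 0 0 0; -1 0.7 2 0 0 0 0")

```text
clock: 17.35
eef_pos: [607.1, -66.4, 133.6]
tool_rot: [3.141, -0.0, 1.439]
force: [0.6, -0.7, -1.5]
width: 25.1
gripper_force: 59.2
```

Call:
move_arm(targets="-1 0.5 1.2 0 0 0 0; -1 0.3 0.7 0 0 0 0; -1 0 0 0 0 0 0; -1 0 0 0 0 0 0; -1 0 0 0 0 0 0")

```text
clock: 17.77
eef_pos: [623.8, -62.6, 133.5]
tool_rot: [-3.139, 0.0, 1.437]
force: [0.4, 0.2, -2.7]
width: 25.0
gripper_force: 59.2
```

```bash
python3 -c "
from h import *
plan(626,-62.2,48,1)"
```

```text
pose [623.8 -62.6 133.5] yaw 1.437 F [ 0.4  0.2 -2.7] w 25.0
[0.07 0.21 8.55] -0.0
```

Call:
move_arm(targets="-1 0 0.1 2 0 0 0; -1 0 0 3 0 0 0; -1 0 0 2 0 0 0; -1 0 0 0.6 0 0 0; -1 0 0 0.2 0 0 0")

```text
clock: 18.18
eef_pos: [624.5, -62.5, 54.5]
tool_rot: [-3.138, 0.0, 1.437]
force: [1.0, 0.3, -1.1]
width: 25.0
gripper_force: 59.2
```

Call:
move_arm(targets="-1 0 0 0.1 0 0 0; -1 0 0 0.1 0 0 0; -1 0 0 0 0 0 0; -1 0 0 0 0 0 0; -1 0 0 0 0 0 0")

```text
clock: 18.6
eef_pos: [627.0, -62.2, 54.7]
tool_rot: [3.14, -0.0, 1.438]
force: [0.4, 1.1, -1.4]
width: 25.1
gripper_force: 59.2
```

```bash
python3 -c "
from h import *
plan(626,-62.2,48,1)"
```

```text
pose [627.  -62.2  54.7] yaw 1.4379 F [ 0.4  1.1 -1.4] w 25.1
[-0.01 -0.1   0.67] 0.05
```

Call:
move_arm(targets="-1 0 0 0.2 0 0 0; -1 0 0 0.2 0 0 0; -1 0 0 0.2 0 0 0; -1 0 0 0 0 0 0; -1 0 0 0 0 0 0")

```text
clock: 19.02
eef_pos: [626.7, -62.2, 48.1]
tool_rot: [3.141, -0.0, 1.438]
force: [-0.2, 0.1, 2.4]
width: 25.0
gripper_force: 59.6
```

Call:
move_arm(targets="-1 0 0 0.1 0 0 0; -1 0 0 0 0 0 0; -1 0 0 0 0 0 0; -1 0 0 0 0 0 0")

```text
clock: 19.35
eef_pos: [626.9, -62.2, 48.0]
tool_rot: [3.141, -0.0, 1.438]
force: [-1.3, 0.6, 9.2]
width: 25.0
gripper_force: 60.2
```

Call:
move_arm(targets="1 0 0 0 0 0 0; 1 0 0 0 0 0 0; 1 0 0 0 0 0 0; 1 0 0 0 0 0 0; 1 0 0 0 0 0 0")

```text
clock: 19.77
eef_pos: [626.3, -62.2, 46.5]
tool_rot: [-3.141, 0.0, 1.438]
force: [-0.6, -0.8, 0.6]
width: 83.5
gripper_force: 0.0
```

Call:
move_arm(targets="1 0 0 -1 0 0 0; 1 0 0 -3 0 0 0; 1 0 0 -4 0 0 0; 1 0 0 -3 0 0 0; 1 -1 -0.5 0 0 0 0")

```text
clock: 20.18
eef_pos: [625.7, -70.0, 163.9]
tool_rot: [3.128, -0.002, 1.441]
force: [1.1, 0.1, 0.6]
width: 85.5
gripper_force: 0.0
```

Call:
move_arm(targets="1 -2.5 -1.3 0 0 0 0; 1 -3.2 -1.6 0 0 0 0; 1 -3.2 -1.6 0 0 0 0; 1 -3.2 -1.6 0 0 0 0; 1 -3.2 -1.6 0 0 0 0")

```text
clock: 20.6
eef_pos: [522.2, -214.1, 157.2]
tool_rot: [3.141, 0.0, 1.438]
force: [-0.0, -2.2, -0.3]
width: 85.0
gripper_force: 0.0
```

Call:
move_arm(targets="1 -3.2 -1.6 0 0 0 0; 1 -2.5 -1.3 0 0 0 0; 1 -1.7 -0.8 0 0 0 0; 1 -1 -0.5 0 0 0 0; 1 0 0 0 0 0 0")

```text
clock: 21.02
eef_pos: [468.9, -293.3, 157.2]
tool_rot: [-3.141, 0.001, 1.433]
force: [-0.2, 0.6, -0.2]
width: 85.5
gripper_force: 0.0
```

Call:
move_arm(targets="1 0 0 1 0 0 0; 1 0 0 1 0 0 0; 1 0 0 0 0 0 0; 1 0 0 0 0 0 0; 1 0 0 0 0 0 0")

```text
clock: 21.43
eef_pos: [471.3, -289.5, 136.3]
tool_rot: [-3.141, -0.001, 1.44]
force: [-1.0, 1.2, 0.4]
width: 85.3
gripper_force: 0.0
```

```bash
python3 -c "
from h import *
plan(471.4,-290.4,41,1)"
```

```text
pose [ 471.3 -289.5  136.3] yaw 1.4397 F [-1.   1.2  0.4] w 85.3
[-0.09  0.03  9.53] 0.15
```

Call:
move_arm(targets="1 -0.1 0 1.5 0 0 0; 1 0 0 2.5 0 0 0; 1 0 0 2.5 0 0 0; 1 0 0 2 0 0 0; 1 0 0 1 0 0 0")

```text
clock: 21.85
eef_pos: [470.0, -290.4, 39.8]
tool_rot: [-3.139, -0.001, 1.439]
force: [0.6, 0.3, -0.2]
width: 85.6
gripper_force: 0.0
```

Call:
move_arm(targets="1 0 0 0 0 0 0; 1 0 0 0 0 0 0; 1 0 0 0 0 0 0; 1 0 0 0 0 0 0; 1 0 0 0 0 0 0")

```text
clock: 22.27
eef_pos: [471.4, -292.0, 43.0]
tool_rot: [3.14, 0.001, 1.438]
force: [-0.5, 0.8, 0.7]
width: 85.5
gripper_force: 0.0
```

Call:
move_arm(targets="-1 0 0 0 0 0 0; -1 0 0 0 0 0 0; -1 0 0 0 0 0 0; -1 0 0 0 0 0 0; -1 0 0 0 0 0 0")

```text
clock: 22.68
eef_pos: [470.8, -291.7, 42.4]
tool_rot: [3.141, 0.0, 1.438]
force: [-1.1, 0.7, 4.9]
width: 47.8
gripper_force: 60.9
```

Call:
move_arm(targets="-1 0 0 0 0 0 0; -1 0 0 0 0 0 0; -1 0 0 0 0 0 0; -1 0 0 0 0 0 0; -1 0 0 0 0 0 0")

```text
clock: 23.1
eef_pos: [470.8, -291.7, 42.4]
tool_rot: [3.141, 0.0, 1.438]
force: [-1.0, 0.1, 4.9]
width: 47.6
gripper_force: 60.9
```

Call:
move_arm(targets="-1 0 0 -0.5 0 0 0; -1 0 0 -1 0 0 0; -1 0 0 -1 0 0 0; -1 0 0 0 0 0 0; -1 0 0 0 0 0 0")

```text
clock: 23.52
eef_pos: [471.1, -291.8, 67.6]
tool_rot: [3.14, 0.001, 1.438]
force: [-0.1, -0.7, -6.4]
width: 47.7
gripper_force: 63.1
```

Run:
```python
from h import *
S=Cam("side")
cv2.imwrite("pics/l50.png",cv2.resize(S.img[150:450,240:540],(600,600),interpolation=cv2.INTER_CUBIC)[...,::-1])
```

```text
(no output)
```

View pics/l50.png

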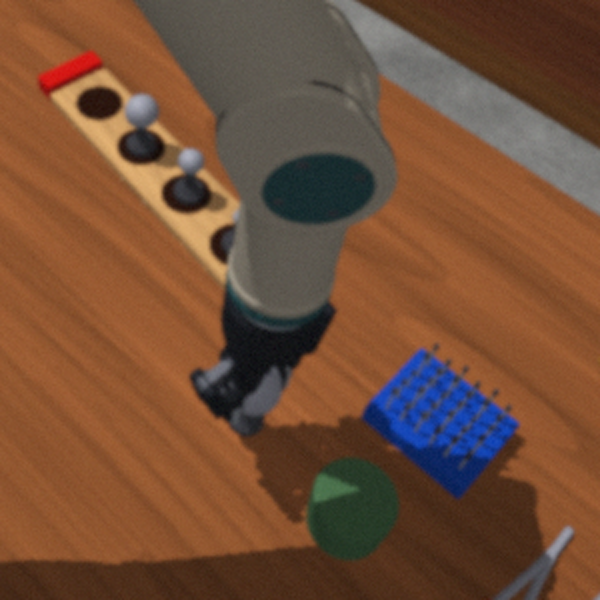

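The 38 and 28 stand upright in their discs (crop 140,140 and 188,190), and the 50 is held upright and lifted (-6.4 N). I'll carry it to the red end.

Call:
move_arm(targets="-1 0 0 -1 0 0 0; -1 0 0 -2 0 0 0; -1 0 0 -3 0 0 0; -1 0 0 -2 0 0 0; -1 0.8 0.2 -1.2 0 0 0")

```text
clock: 23.98
eef_pos: [473.6, -286.5, 161.5]
tool_rot: [3.139, 0.003, 1.435]
force: [0.3, -0.9, -6.0]
width: 47.8
gripper_force: 63.6
```

Call:
move_arm(targets="-1 1.5 0.5 0 0 0 0; -1 2.5 0.7 0 0 0 0; -1 3 0.9 0 0 0 0; -1 3 0.9 0 0 0 0; -1 3 0.9 0 0 0 0")

```text
clock: 24.4
eef_pos: [529.3, -157.8, 158.5]
tool_rot: [-3.14, -0.001, 1.438]
force: [0.7, 0.4, -6.3]
width: 47.5
gripper_force: 63.7
```

Call:
move_arm(targets="-1 3 0.9 0 0 0 0; -1 3 0.9 0 0 0 0; -1 3 0.9 0 0 0 0; -1 3 0.9 0 0 0 0; -1 3 0.9 0 0 0 0")

```text
clock: 24.82
eef_pos: [593.5, -14.8, 158.3]
tool_rot: [-3.139, -0.0, 1.439]
force: [-0.3, -0.6, -5.4]
width: 47.5
gripper_force: 63.7
```

Call:
move_arm(targets="-1 3 0.9 0 0 0 0; -1 3 0.9 0 0 0 0; -1 2.5 0.7 0 0 0 0; -1 2 0.5 0 0 0 0; -1 1.5 0.4 0 0 0 0")

```text
clock: 25.23
eef_pos: [642.9, 101.2, 157.8]
tool_rot: [-3.139, -0.001, 1.441]
force: [0.3, 0.6, -6.4]
width: 47.3
gripper_force: 63.6
```

Call:
move_arm(targets="-1 0.5 0.2 0 0 0 0; -1 0 0 0 0 0 0; -1 0 0 0 0 0 0; -1 0 0 0 0 0 0; -1 0 0 0 0 0 0")

```text
clock: 25.65
eef_pos: [645.9, 99.2, 158.9]
tool_rot: [-3.141, 0.001, 1.435]
force: [0.0, -0.0, -6.1]
width: 47.8
gripper_force: 63.6
```

```bash
python3 -c "
from h import *
plan(648.5,106.5,56.4,1)"
```

```text
pose [645.9  99.2 158.9] yaw 1.4349 F [ 0.  -0.  -6.1] w 47.8
[ 0.76  0.16 10.25] -0.12
```

Call:
move_arm(targets="-1 0.3 0.1 2 0 0 0; -1 0.3 0.1 3 0 0 0; -1 0 0 2.5 0 0 0; -1 0 0 1.5 0 0 0; -1 0 0 0.5 0 0 0")

```text
clock: 26.07
eef_pos: [646.6, 105.8, 60.8]
tool_rot: [-3.136, 0.002, 1.436]
force: [-0.8, -0.4, -5.9]
width: 47.6
gripper_force: 63.5
```

Call:
move_arm(targets="-1 0 0 0.1 0 0 0; -1 0 0 0 0 0 0; -1 0 0 0 0 0 0; -1 0 0 0 0 0 0; -1 0 0 0 0 0 0")

```text
clock: 26.48
eef_pos: [649.9, 107.4, 64.1]
tool_rot: [3.14, -0.001, 1.438]
force: [-0.2, 0.4, -6.1]
width: 47.7
gripper_force: 63.5
```

```bash
python3 -c "
from h import *
plan(648.5,106.5,56.4,1)"
```

```text
pose [649.9 107.4  64.1] yaw 1.4378 F [-0.2  0.4 -6.1] w 47.7
[-0.11 -0.13  0.77] 0.05
```

Call:
move_arm(targets="-1 -0.1 -0.1 0.2 0 0 0; -1 0 0 0.2 0 0 0; -1 0 0 0.2 0 0 0; -1 0 0 0 0 0 0; -1 0 0 0 0 0 0")

```text
clock: 26.9
eef_pos: [647.9, 106.5, 56.6]
tool_rot: [-3.141, 0.0, 1.438]
force: [-0.2, -0.7, -6.8]
width: 47.7
gripper_force: 63.6
```

Call:
move_arm(targets="-1 0 0 0.1 0 0 0; -1 0 0 0.1 0 0 0; -1 0 0 0 0 0 0; -1 0 0 0 0 0 0")

```text
clock: 27.23
eef_pos: [648.0, 106.6, 56.5]
tool_rot: [3.142, -0.001, 1.438]
force: [-3.5, -0.2, 6.2]
width: 47.8
gripper_force: 64.6
```

Contact, so I'll release, rise and move clear.

Call:
move_arm(targets="1 0 0 0 0 0 0; 1 0 0 0 0 0 0; 1 0 0 0 0 0 0; 1 0 0 0 0 0 0; 1 0 0 0 0 0 0")

```text
clock: 27.65
eef_pos: [648.3, 106.4, 54.8]
tool_rot: [3.141, -0.0, 1.438]
force: [-1.0, 1.0, 0.7]
width: 85.3
gripper_force: 0.0
```

Call:
move_arm(targets="1 0 0 -1 0 0 0; 1 0 0 -3 0 0 0; 1 0 0 -3.5 0 0 0; 1 0 0 -3.5 0 0 0; 1 0 -1 -2 0 0 0")

```text
clock: 28.07
eef_pos: [641.5, 107.0, 189.6]
tool_rot: [3.134, -0.001, 1.437]
force: [1.4, -0.6, 0.2]
width: 85.4
gripper_force: 0.0
```

Call:
move_arm(targets="1 1 -2.5 0 0 0 0; 1 2 -3 0 0 0 0; 1 2 -3 0 0 0 0; 1 1.5 -3 0 0 0 0; 1 1 -2 0 0 0 0")

```text
clock: 28.48
eef_pos: [511.1, 202.6, 185.4]
tool_rot: [-3.14, -0.002, 1.441]
force: [-1.2, -0.0, -0.1]
width: 85.5
gripper_force: 0.0
```

Call:
move_arm(targets="1 0 0 0 0 0 0; 1 0 0 0 0 0 0; 1 0 0 0 0 0 0; 1 0 0 0 0 0 0; 1 0 0 0 0 0 0")

```text
clock: 28.9
eef_pos: [515.3, 198.9, 185.0]
tool_rot: [3.141, 0.0, 1.436]
force: [0.9, -0.6, -0.0]
width: 85.5
gripper_force: 0.0
```

Run:
```python
from h import *
S=Cam("side");T=Cam("top")
a=S.img[120:360,160:480];b=T.img[150:390,180:500]
cv2.imwrite("pics/end.png",cv2.resize(np.hstack([a,b]),(800,300),interpolation=cv2.INTER_AREA)[...,::-1])
```

```text
(no output)
```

View pics/end.png

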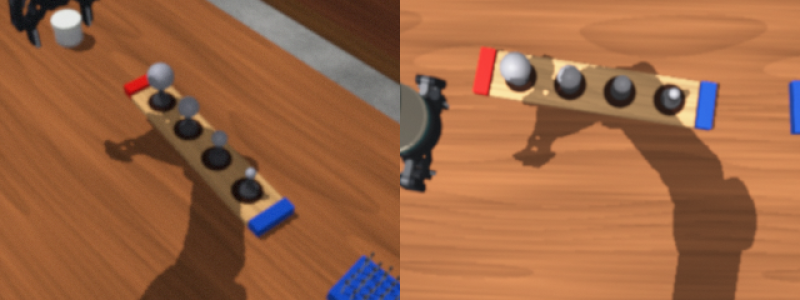

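The picture shows all four standing upright and centred in their discs, smallest by the blue block (side crop 248,187) and largest by the red one (162,98). I'll hand in the job.

```bash
python3 -c "
from cell import order
print(order.finish_job())"
```

```text
the job is handed in; nothing more can be done
None
```

All four punches stand upright in their discs, smallest by the blue block and largest by the red, with the jar, bur block and pot never touched; I handed the job in at about 29 s and no verdict came back.

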